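Switch off the bias and discharge the measuring box

ROBOT

A 6-joint arm with a two-finger parallel gripper is mounted at the origin on the work surface. World frame = base frame: x ahead of the robot, y to its left, z up, the work surface at z = 0. Lengths are in m, angles in rad, forces in N, time in s.
With the tool pointing down it reaches from about 0.425 to 0.95 m from the base axis. Payload 3.5 kg.
Tool frame: the origin (TCP) lies at the very end of the fingers, on their centre line; the grasp point (between the pads) lies 19 mm behind it; z points along the fingers, y is the direction in which the jaws open and shut (so a half turn about z gives the same grasp; the last joint's range is limited). The gripper opens to 85 mm and grips with 20 to 120 N. Pads are 22 mm wide; open, the fingers measure 114 mm over their backs; the gripper's body (76 mm by 85 mm) begins 54 mm behind the grasp point. The pads swing forward as they close: fully open they stand 13 mm farther back than shut.
Start: joints at [0.978, 0.286, 1.577, -0, 1.279, -0.15], TCP at [0.289, 0.61, 0.201] pointing down, gripper open.
Joint ranges: [-2.77, 2.77], [-0.9, 2.22], [0.21, 2.48], [-1.53, 4.67], [0.24, 2.81], [-2.84, 2.84]. Speed limits (rad/s): [2.79, 2.79, 3.14, 3.14, 3.14, 3.14].

INTERFACE

Orientations are given as a unit quaternion [x, y, z, w].
In Python, from plant import ctrl, imaging gives the robot as it stands.
- The arm moves only by the shell command python3 -m creep 'ROWS' [OPENING] [FORCE]. ROWS is JSON, one flat list of numbers, 4 for each row, row after row: the shift along the tool's x, y, z in units of 25 mm (1.0 is 25 mm), then the turn about the tool's z in units of 5 degrees (1.0 is 5 degrees). A call has 1 to 20 rows; each row is the pose to reach, as a shift and turn from the pose commanded when the call began, along the tool's axes at that moment; what a row does not reach only later rows make up. A row lasts 1/12 s, in which the tool goes at most 41.7 mm and 7.16 degrees, less where a joint would pass 70% of its speed; a pose out of reach is approached as far as the arm can. A call with a gripper value outside its range is refused whole. OPENING is the closure in counts, from 0 (fully open) to 255 (shut), set as the call begins (- or left out, the last holds). The fingers move at their own pace and stop on an object; FORCE is the grip in N (left out, the last holds). Time passes only in rows, so rows that repeat a pose let the fingers close. It gives the time, the measured TCP pose, the force and the opening at its end, in the units of the state.
- ctrl.get_state(): the state, without advancing time (a new reading comes with each control period).
- imaging.read_camera(name): name is "side" or "top"; returns the picture (480x640x3 uint8, red, green, blue); there is no depth.
- imaging.camera_info(name): a dict with "intrinsics" (3x3 intrinsics, pixels), "distortion" ([k1, k2, p1, p2, k3] as OpenCV has them; the pictures are not rectified), "origin" and "attitude" of the camera in the world. Camera axes: x right, y down, z forward; pixel columns grow to the right and rows downward; lengths in m; the calibration is good to about 2 mm. A picture is of the moment at which its call begins. camera_info takes no time and is no camera call.
- ctrl.sign_off(): hands the job in, once; it reports no verdict.
Trained networks look in the newest picture that a camera, given by its name, has taken for a name from the list of things; names that differ only in an ending like _2 or _b are one class to them, and where a whole thing is asked for, a point or a joint stands for the part that bears it (a point fixed in the world has none). Each returns a list of dicts, best first, with "p" (0 to 1); they miss things now and then, are a little off and sometimes report something else, mostly with a low value. They report only what shows in the picture. A call takes as long as a camera call.
- imaging.silhouettes(camera, name): "mask" (480x640 bool, what is visible of it) and "uv" ([column, row] in pixels, amid what is visible of it).
The state is a dict: "time": time; "qpos": joint angles; "dq": joint speeds; "joint_efforts": joint torques, N m; "eef_pos": TCP position; "tcp_rot": TCP orientation; "contact_force": force on the tool from outside, world axes, zero at the start; "wrist_torque": the same for the moment, N m; "opening": opening from 0.0 (shut) to 1.0 (fully open).
Only numpy, scipy, OpenCV 4.12 (cv2) and the standard library are available. Lean on these libraries where they do the work, as an engineer would, in place of code of your own. Each camera call takes 0.05 s, during which the arm holds its last target.

TASK

Make the measuring box safe before the sample is changed: with a fingertip, flip the large bias toggle switch off (towards the robot's side of the box), and only after that press the mushroom-headed discharge button gently, keep it fully down for two seconds, then let it come up and withdraw. Do not touch the meter's glass, do not operate the small toggle, the two flat buttons or the knob, and leave the loose things lying where they are.

Things in the scene. Friction and masses are not known exactly. Their poses are not given: they have to be found in the camera images.
- control_box: Grey case, flat aluminium top panel, 244 (x) x 344 (y) x 80 mm high, fixed to the bench, yaw within 0.35 rad. Origin under its centre (panel 80 mm above); x to the rear (away from the robot), y left, z up. Panel, mm: meter rear left; two toggles at x 30, y 15 and -65 (either way round); front row at x -65: mushroom and two flat buttons at y 100, 15, -70 in any order, knob at y -142.
- bias_switch (a joint): Lever of the large bias toggle, rad: 0 = on, leaning 0.25 rad to the box's +x (rear); 0.5 = off, leaning 0.25 rad to its -x (front, the robot's side). Over-centre action: once clearly past upright (about 0.3) it falls to that end by itself; under 1 N at the tip moves it. Starts on. The meter's needle falls to its left end when it is off.
- bias_lever_tip (a point): Tip of the large toggle's metal bat lever, 31 mm long, 9.6 mm thick near the tip, pivot 7 mm above the panel, along the box's y. The tip is 37 mm above the panel, 7.7 mm to the rear (on) or front (off) of the pivot. Nut 26 mm wide and 12 mm bushing, 9 mm high, round its foot. 45 mm clear before and behind it. Site axes turn with the lever: take directions from control_box.
- discharge_button (a joint): Travel of the mushroom button, m: 0 = up, 0.006 = fully down; springs back when let go. Starts to move at 2.5 N, fully down at 5.5 N.
- discharge_top (a point): Centre of the top of the black mushroom head (40 mm wide, 12 mm thick, gently domed, top 28 mm above the panel when up), the largest button; it sinks 6 mm straight down.
- zero_button (a joint): Travel of a flat black push button, m: 0 = up, 0.004 = fully down. To be left alone.
- zero_top (a point): Top centre of that flat button, 21 mm wide in a 29 mm steel bezel, 10 mm above the panel.
- trigger_button (a joint): Travel of the other flat black push button, alike. To be left alone.
- trigger_top (a point): Top centre of the other flat button, 21 mm wide, 10 mm above the panel.
- range_switch (a joint): Lever of the small toggle, rad: 0 = leaning to the rear, 0.5 = to the front. Starts at 0. To be left alone.
- range_lever_tip (a point): Tip of the small toggle's lever (14 mm long, 5 mm thick), 19 mm above the panel.
- gain_pointer (a point): Mark on the rim of the black gain knob's top (29 mm wide, 18.5 mm high, turned to any angle), 10 mm from its axis. To be left alone.
- meter: Round black panel meter, 90 mm wide, 14 mm high with a clear front, origin on the panel at its centre, at x +55, y +110 mm of the box. To be left alone.
- shorting_plug: Loose black double plug with two brass pins, 20 x 30 x 14 mm, lying on the panel between the meter and the front row; origin under its body's centre. To be left alone.
- relay: Loose clear-cover relay lying on the bench to the left of the box, 47 x 28 x 22 mm; origin under its centre.
- sample_puck: Loose brown disc with two screw heads, 60 mm wide, 20 mm high, on the bench to the right of the box; origin under its centre.
- screwdriver: Loose screwdriver 150 mm long, on the bench to the right of the box.

How it is judged:
By the outcome, as a careful person would: the job done as asked, in the order asked, and still so for the second after the job is handed in, with the robot touching nothing.
It also fails if it takes over 45 s, if anything falls off the work surface, if the arm or the gripper's body presses on something with over 40 N, if the wrist force passes 120 N, or if a joint passes its speed limit or range.

## Working session

There is one attempt and no reset: what is moved stays moved. The work goes in short steps, Python scripts to look and compute and a shell command to move; the robot and the scene stay as the last step left them, time stands still between calls to the robot, and variables do not carry over. Pictures are saved under pics/ and viewed, and the job is handed in when it is done.

```bash
ls; mkdir -p pics
python3 - <<'E'
from plant import ctrl, imaging
import cv2
s=ctrl.get_state(); print({k:s[k] for k in ('time','eef_pos','tcp_rot','contact_force','opening')})
for c in ('top','side'):
    i=imaging.camera_info(c); print(c,i)
    im=imaging.read_camera(c); cv2.imwrite(f'pics/{c}0.png',im[:,:,::-1])
E
```

```text
pics
{'time': 0.0, 'eef_pos': array([0.28875745, 0.60930211, 0.19923508]), 'tcp_rot': array([ 2.19595121e-01,  9.75590369e-01, -1.10495256e-03, -4.40598424e-04]), 'contact_force': array([ 0.21812441, -0.47321413,  0.07640883]), 'opening': 0.9995063323181775}
top {'intrinsics': array([[502.20541502,   0.        , 318.38138213],
       [  0.        , 502.20541502, 239.64157571],
       [  0.        ,   0.        ,   1.        ]]), 'distortion': array([0.01130685, 0.        , 0.        , 0.        , 0.        ]), 'origin': array([0.50676029, 0.00662915, 0.97370912]), 'attitude': array([ 0.71420734, -0.69921458,  0.01551175, -0.02768099])}
side {'intrinsics': array([[545.40070142,   0.        , 326.20358352],
       [  0.        , 545.40070142, 238.49786841],
       [  0.        ,   0.        ,   1.        ]]), 'distortion': array([-0.07252386,  0.        ,  0.        ,  0.        ,  0.        ]), 'origin': array([ 0.25986305, -0.80927128,  0.73763824]), 'attitude': array([ 0.87070477, -0.1610414 ,  0.09021177, -0.45585163])}
```

View pics/top0.png

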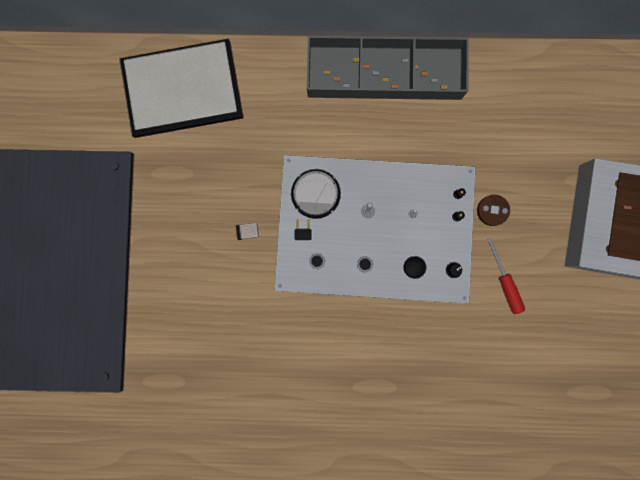

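View pics/side0.png

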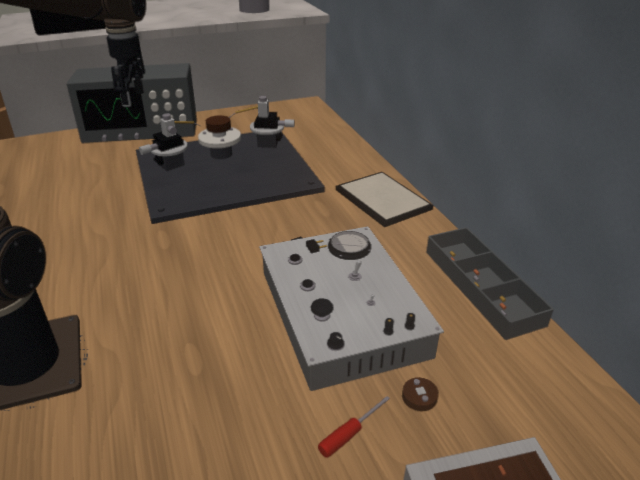

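The top view shows the large toggle at about (368,210), the small toggle at (413,213), the mushroom at (415,267), the plug at (303,233) and the meter at (316,193). The side view agrees: large toggle (356,270), mushroom (321,310). Next I measure them.

```bash
cat > h.py <<'E'
import numpy as np, cv2
from plant import ctrl, imaging
from scipy.spatial.transform import Rotation as R
def ray(c,uv):
    i=imaging.camera_info(c)
    p=cv2.undistortPoints(np.array([[uv]],float),i['intrinsics'],i['distortion'])[0,0]
    return i['origin'],R.from_quat(i['attitude']).apply([p[0],p[1],1.])
def tri(a,b):
    o1,d1=ray('top',a);o2,d2=ray('side',b)
    A=np.c_[d1,-d2];t=np.linalg.lstsq(A,o2-o1,rcond=None)[0]
    p,q=o1+t[0]*d1,o2+t[1]*d2
    return (p+q)/2,np.linalg.norm(p-q)
def atz(c,uv,z):
    o,d=ray(c,uv); return o+d*(z-o[2])/d[2]
def proj(c,P):
    i=imaging.camera_info(c); Rm=R.from_quat(i['attitude']).as_matrix().T
    return cv2.projectPoints(np.atleast_2d(P).astype(float),cv2.Rodrigues(Rm)[0],-Rm@i['origin'],i['intrinsics'],i['distortion'])[0][:,0]
E
python3 - <<'E'
from h import *
np.set_printoptions(precision=4,suppress=True)
for c in ('top','side'): imaging.read_camera(c)
for n in ['control_box','bias_lever_tip','discharge_top','range_lever_tip','zero_top','meter','gain_pointer']:
    r={}
    for c in ('top','side'):
        d=imaging.silhouettes(c,n); print(n,c,[(np.round(x['uv'],1).tolist(),round(x['p'],2),int(x['mask'].sum())) for x in d][:3])
        if d: r[c]=d[0]['uv']
    if len(r)==2: print('   ',tri(r['top'],r['side']))
# box corners by silhouettes top
d=imaging.silhouettes('top','control_box')
if d:
    m=d[0]['mask'].astype(np.uint8); c=cv2.findContours(m,0,1)[0]; c=max(c,key=cv2.contourArea)
    print(cv2.minAreaRect(c), cv2.approxPolyDP(c,8,True)[:,0].tolist())
for c,(x,y,w,h) in dict(top=(340,180,100,110),side=(270,240,120,90)).items():
    im=imaging.read_camera(c)[y:y+h,x:x+w,::-1]
    cv2.imwrite(f'pics/{c}z.png',cv2.resize(im,None,fx=5,fy=5,interpolation=cv2.INTER_CUBIC))
E
```

```text
control_box top [([386.5, 232.1], 0.58, 22870)]
control_box side [([348.7, 308.7], 0.93, 17264)]
    (array([ 0.5838, -0.1042,  0.041 ]), np.float64(0.007405745678276753))
bias_lever_tip top []
bias_lever_tip side [([353.8, 267.3], 0.52, 47)]
discharge_top top [([316.9, 191.6], 0.73, 2010), ([415.3, 269.5], 0.66, 365), ([365.9, 263.6], 0.17, 99)]
discharge_top side [([320.5, 308.2], 0.86, 284)]
    (array([ 0.6309,  0.0405, -0.0827]), np.float64(0.08562499727045858))
range_lever_tip top [([316.1, 192.6], 0.44, 2021)]
range_lever_tip side []
zero_top top [([319.6, 256.7], 0.58, 107)]
zero_top side [([295.1, 257.8], 0.51, 51)]
    (array([0.5273, 0.0206, 0.0897]), np.float64(0.0068933346227069625))
meter top [([314.5, 191.0], 0.67, 2025), ([455.2, 266.4], 0.56, 202), ([416.8, 266.0], 0.38, 381)]
meter side [([347.1, 245.2], 0.68, 992)]
    (array([0.6447, 0.0324, 0.0839]), np.float64(0.006618883794667808))
gain_pointer top [([314.3, 262.5], 0.66, 109), ([454.1, 265.6], 0.47, 194), ([413.2, 267.7], 0.28, 401)]
gain_pointer side [([334.0, 342.1], 0.47, 209)]
    (array([ 0.5641,  0.0181, -0.1551]), np.float64(0.08688573279574077))
((375.91552734375, 228.43621826171875), (195.54434204101562, 137.70315551757812), 3.3664605617523193) [[284, 156], [276, 290], [468, 302], [473, 167]]
```

View pics/topz.png

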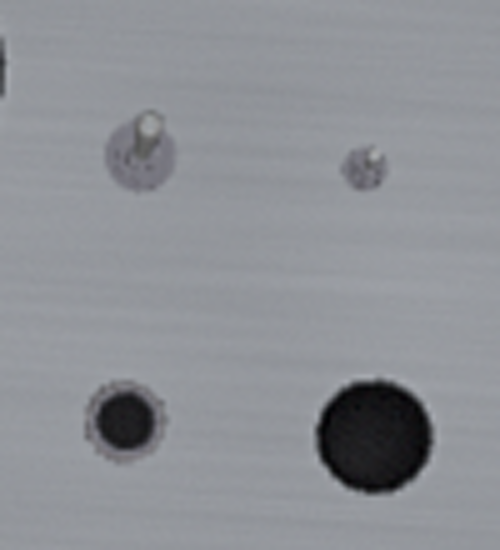

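View pics/sidez.png

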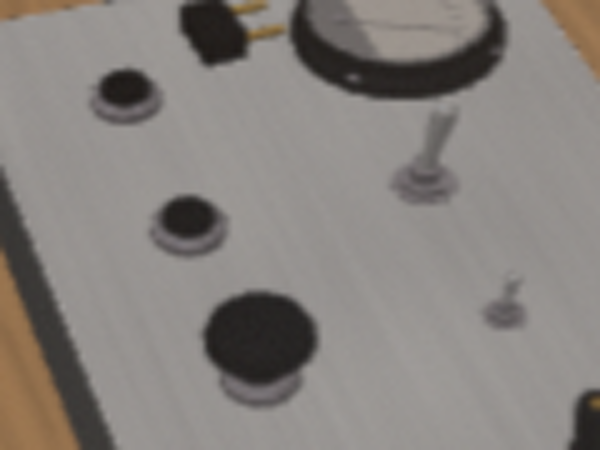

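Zoomed, the lever tip is at top (370,204.4) and side (359.4,262). The mushroom is at top (415,267.2) and side (322,306.6). Large toggle at panel y=15, small one at y=-65, mushroom at y=-70. I'll fit the box pose to all of these points.

```bash
cat > fit.py <<'E'
from h import *
from scipy.optimize import least_squares
np.set_printoptions(precision=4,suppress=True)
T=[((365.2,264),(-65,15,90)),((317,261),(-65,100,90)),((415,267.2),(-65,-70,105)),((368,211),(30,15,85)),((412.8,213.6),(30,-65,83)),((316,193),(55,110,90)),((284,156),(122,172,80)),((276,290.5),(-122,172,80)),((469,302),(-122,-172,80)),((474,167),(122,-172,80)),((370,204.6),(37.7,15,116))]
S=[((270+260/5,240+336/5),(-65,-70,106)),((270+189/5,240+217/5),(-65,15,90)),((270+125/5,240+90/5),(-65,100,90)),((270+447/5,240+110/5),(37.7,15,116)),((270+424/5,240+182/5),(30,15,82))]
def W(p,L): 
    L=np.array(L,float)/1000; return R.from_euler('z',p[2]).apply(L)+[p[0],p[1],p[3] if len(p)>3 else 0]
def f(p,T=T,S=S): 
    r=[]
    for c,X in(('top',T),('side',S)):
        if X: r+=list((proj(c,W(p,[b for a,b in X]))-np.array([a for a,b in X])).ravel())
    return np.array(r)
E
python3 - <<'E'
from fit import *
for nm,t,s in (('both',T,S),('top',T,[]),('side',[],S)):
    r=least_squares(lambda p:f(p,t,s),[.55,-.1,0],loss='soft_l1'); print(nm,r.x, r.fun.reshape(-1,2).round(1).tolist() if nm=='both' else '')
    p=r.x
    for n,L in dict(tip=(37.7,15,117),pivot=(30,15,87),mush=(-65,-70,108)).items(): print(n,W(p,L))
r=least_squares(f,[.55,-.1,0,0],loss='soft_l1'); print('with z',r.x)
print('tip tri',tri((370,204.6),(359.4,262)),'mush tri',tri((415,267.2),(322,307)))
s=ctrl.get_state();print(s['time'],R.from_quat(s['tcp_rot']).as_matrix())
E
```

```text
both [ 0.584  -0.0789 -0.0387] [[0.4, -0.0], [0.3, 0.1], [0.7, -0.4], [0.3, -0.4], [0.5, -0.3], [-0.3, 0.1], [-0.2, -0.8], [-1.1, 0.3], [0.8, 0.9], [1.6, -1.2], [0.1, -0.6], [-0.4, -1.8], [-0.8, -0.4], [-0.8, -0.8], [-0.7, -0.5], [-0.6, -0.0]]
tip [ 0.6222 -0.0653  0.117 ]
pivot [ 0.6145 -0.065   0.087 ]
mush [ 0.5163 -0.1463  0.108 ]
top [ 0.5836 -0.0784 -0.0396] 
tip [ 0.6218 -0.0649  0.117 ]
pivot [ 0.6141 -0.0646  0.087 ]
mush [ 0.5158 -0.1458  0.108 ]
side [ 0.5844 -0.0812 -0.0401] 
tip [ 0.6226 -0.0678  0.117 ]
pivot [ 0.6149 -0.0675  0.087 ]
mush [ 0.5166 -0.1486  0.108 ]
with z [ 0.5843 -0.0787 -0.0387 -0.0026]
tip tri (array([ 0.6224, -0.0658,  0.1149]), np.float64(0.002299276704374196)) mush tri (array([ 0.5164, -0.1459,  0.1019]), np.float64(0.0014876921062650656))
1.05 [[-0.9035  0.4285  0.    ]
 [ 0.4285  0.9035  0.    ]
 [-0.      0.     -1.    ]]
```

The fit is consistent: residuals are about 1 px, and the triangulated heights of 115 and 102 mm are near the 117 and 108 mm expected. Next, the shifts for the approach behind the lever.

```bash
cat > go.py <<'E'
from fit import *
P=[.584,-.0787,-.0387]
def to(L,yaw=False):
    s=ctrl.get_state(); Rt=R.from_quat(s['tcp_rot'])
    g=W(P,L); d=g-s['eef_pos']
    ty=Rt.apply([0,1,0]); a=np.degrees(np.arctan2(ty[1],ty[0]))
    want=90+np.degrees(P[2]); turn=-(((want-a)+90)%180-90)
    print('goal',g,'units',Rt.inv().apply(d)/.025,'turn u',turn/5,'box now',R.from_euler('z',-P[2]).apply(s['eef_pos']-[P[0],P[1],0])*1000)
    print('t',s['time'],'F',s['contact_force'],'open',s['opening'])
E
python3 -c "
from go import *
to((67,15,200))"
```

```text
goal [ 0.6515 -0.0663  0.2   ] units [-24.6852 -18.229    0.0254] turn u -4.630879707186918 box now [-321.2237  676.678   200.6286]
t 1.05 F [-0.1424 -0.5218  0.2101] open 1.003595467198624
```

```bash
python3 -m creep '[0,0,-1.2,0, -0.5,-0.4,-2.4,0, -1.5,-1.1,-3,-0.5, -2.7,-2,-3,-1, -3.9,-2.9,-3,-1.5, -5.1,-3.8,-3,-2, -6.4,-4.7,-3,-2.5, -7.7,-5.7,-3,-3, -9,-6.6,-3,-3.5, -10.3,-7.6,-3,-4, -11.6,-8.6,-3,-4.6, -12.9,-9.5,-3,-4.63, -14.2,-10.5,-3,-4.63, -15.5,-11.4,-3,-4.63, -16.8,-12.4,-3,-4.63, -18.1,-13.4,-3,-4.63, -19.4,-14.3,-3,-4.63, -20.7,-15.3,-3,-4.63, -21.5,-15.9,-3,-4.63, -22,-16.2,-3,-4.63]' 255 20; python3 -c "
from go import *
to((67,15,160))"
```

```text
time: 2.72
eef_pos: [0.6135, 0.0051, 0.2754]
tcp_rot: [0.021, 1.0, -0.0, -0.0]
contact_force: [0.1, 0.1, 0.8]
opening: -0.001
goal [ 0.6515 -0.0663  0.16  ] units [-1.6388 -2.787   4.6179] turn u -0.038718836049650915 box now [ 26.2695  84.8827 275.4067]
t 2.7167 F [0.056  0.113  0.7533] open -0.0008979200257256365
```

```bash
python3 -m creep '[-0.6,-0.9,0,0, -1.2,-1.9,0,0, -1.6,-2.7,0,0, -1.64,-2.79,0.3,0, -1.64,-2.79,1.3,0, -1.64,-2.79,2.4,0, -1.64,-2.79,3.5,0, -1.64,-2.79,4.2,0, -1.64,-2.79,4.6,0, -1.64,-2.79,4.6,0]'; python3 -c "
from go import *
to((66,15,105))
for c in ('top','side'):
    im=imaging.read_camera(c); cv2.imwrite(f'pics/{c}1.png',im[:,:,::-1])
im=im[160:340,240:440,::-1]; cv2.imwrite('pics/sz1.png',cv2.resize(im,None,fx=3,fy=3,interpolation=2))
"
```

```text
time: 3.55
eef_pos: [0.6487, -0.0613, 0.157]
tcp_rot: [0.019, 1.0, 0.001, -0.003]
contact_force: [-0.6, -0.1, 0.3]
opening: -0.004
goal [ 0.6505 -0.0663  0.105 ] units [-0.0923 -0.2001  2.0807] turn u 0.010939499911222584 box now [ 64.0075  19.9102 157.0386]
t 3.55 F [-0.6252 -0.1149  0.2931] open -0.004059732639682257
```

View pics/sz1.png

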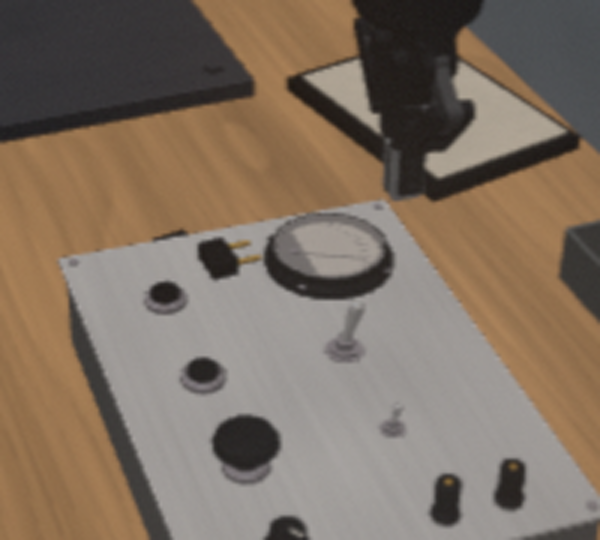

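View pics/top1.png

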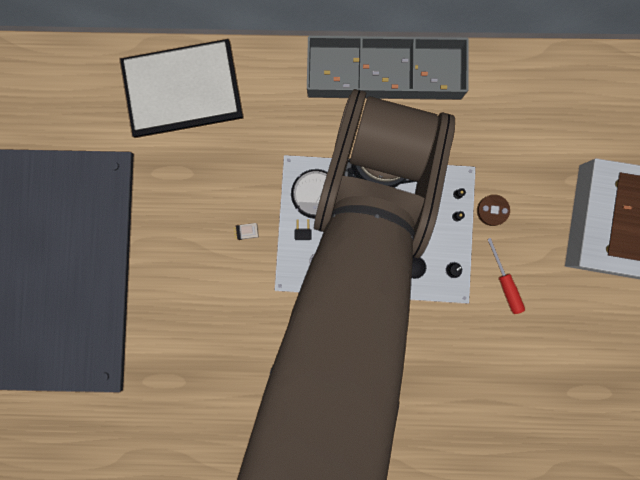

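The side view shows the closed fingertip at about (375,224), well above the panel behind the lever. I'll check it against the projected TCP.

```bash
python3 -c "
from go import *
print(proj('side',ctrl.get_state()['eef_pos']))
im=imaging.read_camera('side')[170:330,300:460,::-1]; cv2.imwrite('pics/sz2.png',cv2.resize(im,None,fx=3.75,fy=3.75,interpolation=2))
to((66,15,105))"
```

```text
[[373.2154 237.8893]]
goal [ 0.6505 -0.0663  0.105 ] units [ 0.0533 -0.1478  2.2998] turn u 0.006668740834160758 box now [ 67.1711  18.7197 162.4957]
t 3.7 F [-0.4784  0.3147  0.3172] open 0.003340112509562084
```

View pics/sz2.png

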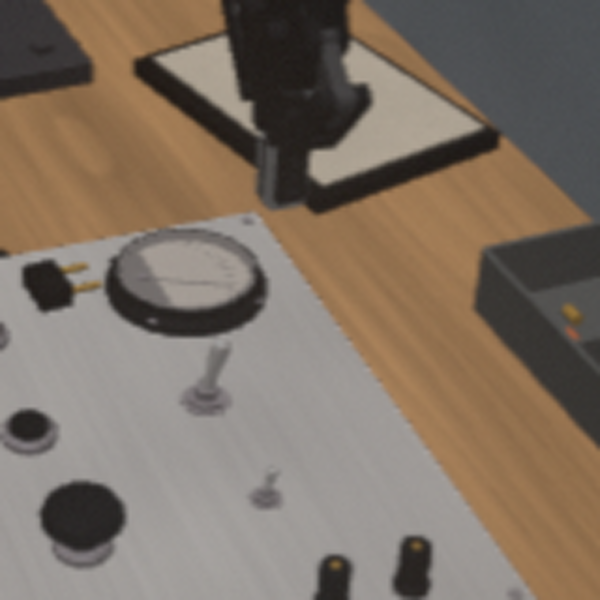

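The visible tip at row 224 is about 14 px above the projected TCP at row 238, so they disagree. I'll let the arm settle and check again before descending.

```bash
python3 -m creep '[0,0,0,0,0,0,0,0,0,0,0,0]'; python3 -c "
from go import *
print('start',proj('side',[.28876,.6093,.19924]))
for k in range(3):
    s=ctrl.get_state(); im=imaging.read_camera('side'); print(s['time'],s['eef_pos'],proj('side',s['eef_pos']),s['dq'].round(3))
im=im.copy()
u=proj('side',s['eef_pos'])[0]; cv2.circle(im,tuple(int(round(v)) for v in u),1,(255,0,0),-1)
c=im[180:260,330:430,::-1]; cv2.imwrite('pics/sz3.png',cv2.resize(c,None,fx=7,fy=7,interpolation=0))
o=cv2.imread('pics/side0.png'); u=proj('side',[.28876,.6093,.19924])[0]; cv2.circle(o,tuple(int(round(v)) for v in u),1,(0,0,255),-1)
cv2.imwrite('pics/s0z.png',cv2.resize(o[50:130,80:180],None,fx=7,fy=7,interpolation=0))
to((66,15,105))"
```

```text
time: 3.95
eef_pos: [0.6516, -0.0631, 0.1622]
tcp_rot: [0.019, 1.0, -0.0, 0.001]
contact_force: [0.0, 0.2, -0.7]
opening: 0.001
start [[136.4927 116.1063]]
3.95 [ 0.6516 -0.0631  0.1622] [[373.6548 237.7288]] [-0.004  0.008  0.009 -0.    -0.001  0.001]
4.0 [ 0.6514 -0.0631  0.1618] [[373.5407 237.9327]] [-0.001  0.006  0.006  0.    -0.001 -0.   ]
4.05 [ 0.6512 -0.0631  0.1614] [[373.4538 238.0806]] [-0.     0.006  0.007 -0.001 -0.     0.002]
goal [ 0.6505 -0.0663  0.105 ] units [ 0.0186 -0.1268  2.2464] turn u -0.002201976536647976 box now [ 66.421   18.1802 161.1602]
t 4.1 F [0.3196 0.8182 0.6319] open -0.00120001110317856
```

View pics/sz3.png

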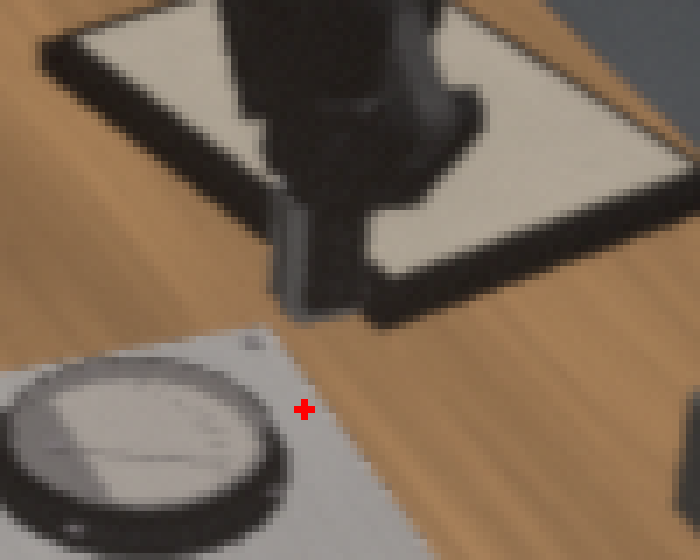

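View pics/s0z.png

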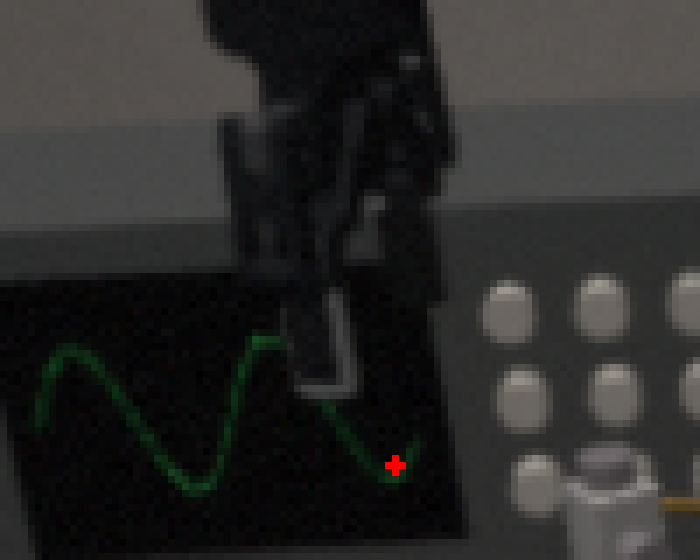

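The mismatch holds when the arm is still. The tip shows at (375,225) against a projected (373.5,238), and in the start picture it is also above the projected point. I'll work out which real tip offset would explain both.

```bash
python3 -c "
from go import *
s=ctrl.get_state(); e=s['eef_pos']; print(s['qpos'],e)
for dz in (0,.015,.025,.03): print('z+',dz,proj('side',e+[0,0,dz]), 'near low corner faces', proj('side',e+[[-.011,-.0145,dz],[.011,-.0145,dz],[-.011,.0145,dz],[.011,.0145,dz]]).round(1).tolist())
for dy in (.02,.04): print('y+',dy,proj('side',e+[0,dy,0]))
for dx in (.02,.04): print('x+',dx,proj('side',e+[dx,0,0]))
R0=R.from_quat([2.19595121e-01,9.75590369e-01,-1.10495256e-03,-4.40598424e-04]); e0=np.array([.28876,.6093,.19924])
for b in (-.013,-.03,-.04):
  print(b,proj('side',[e0+R0.apply([0,sg*.0497,b]) for sg in(-1,1)]).round(1).tolist())
"
```

```text
[-0.2515  0.2732  1.6666  0.      1.201  -1.7834] [ 0.6511 -0.0631  0.1612]
z+ 0 [[373.3716 238.2193]] near low corner faces [[371.3, 243.6], [382.1, 241.2], [364.8, 235.3], [375.3, 233.0]]
z+ 0.015 [[373.8524 231.5456]] near low corner faces [[371.8, 236.9], [382.7, 234.5], [365.2, 228.6], [375.8, 226.4]]
z+ 0.025 [[374.1768 227.0339]] near low corner faces [[372.1, 232.3], [383.0, 230.0], [365.5, 224.1], [376.2, 221.9]]
z+ 0.03 [[374.3402 224.7589]] near low corner faces [[372.3, 230.0], [383.2, 227.7], [365.6, 221.9], [376.3, 219.6]]
y+ 0.02 [[368.8465 232.5991]]
y+ 0.04 [[364.4518 227.1423]]
x+ 0.02 [[383.0069 236.1096]]
x+ 0.04 [[392.5206 234.0262]]
-0.013 [[128.5, 118.7], [142.4, 104.4]]
-0.03 [[127.2, 112.3], [141.3, 98.3]]
-0.04 [[126.5, 108.5], [140.6, 94.7]]
```

Both pictures suggest the real fingertip is about 30 mm higher than reported, or shifted along the view direction. I'll settle it with two views by moving right to a spot where the top camera should see the tip too.

```bash
python3 -m creep '[0,-0.8,-1,0, 0,-2.2,-1.2,0, 0,-3.7,-1.2,0, 0,-5.2,-1.2,0, 0,-6.7,-1.2,0, 0,-8.2,-1.2,0, 0,-9.2,-1.2,0, 0,-9.6,-1.2,0, 0,-9.6,-1.2,0,0,-9.6,-1.2,0,0,-9.6,-1.2,0,0,-9.6,-1.2,0]'; python3 -c "
from go import *
s=ctrl.get_state(); print(s['eef_pos'])
for c in ('top','side'):
    im=imaging.read_camera(c).copy(); u=proj(c,s['eef_pos'])[0]; print(c,u)
    cv2.circle(im,tuple(int(round(v)) for v in u),1,(255,0,0),-1)
    x,y=[int(v) for v in u]; x0=min(max(x-60,0),520); y0=max(y-60,0)
    print(x0,y0); cv2.imwrite(f'pics/{c}4.png',cv2.resize(im[y0:y0+100,x0:x0+120,::-1],None,fx=6,fy=6,interpolation=0))
"
```

```text
time: 5.1
eef_pos: [0.642, -0.3008, 0.1907]
tcp_rot: [0.018, 1.0, 0.0, -0.0]
contact_force: [-0.1, 0.3, 0.1]
opening: 0.001
[ 0.642  -0.3008  0.1907]
top [525.8078 187.8962]
465 127
side [436.7602 307.4477]
376 247
```

View pics/top4.png

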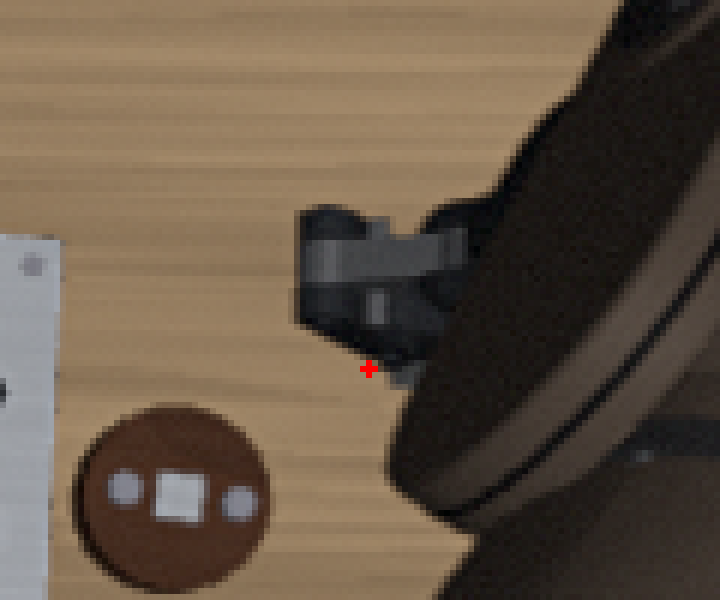

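View pics/side4.png

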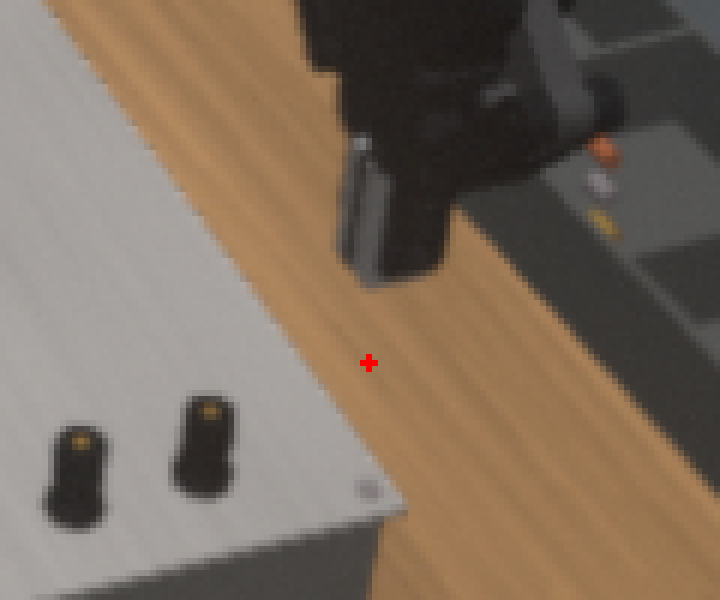

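The top view shows the cross (TCP) at crop (368,368), with only a small pad edge visible at (405,375). In the side view the tip corners are at crop (372,287), (443,268) and (343,258), again above the cross. I'll fit the offset with both poses.

```bash
cat > tipfit.py <<'E'
from go import *
A=np.array([.6511,-.0631,.1612]);B=np.array([.642,-.3008,.1907])
oA=np.array([(372.1,225.2),(382.1,223.8),(368.9,220.7)])
oB=np.array([(376+372/6,247+286/6),(376+444/6,247+268/6),(376+341/6,247+258/6)])
def cor(e,d,h,w): 
    r=R.from_euler('z',P[2]); return e+d+r.apply([[-w,-h,0],[w,-h,0],[-w,h,0]])
def res(p):
    d=p[:3];return np.concatenate([(proj('side',cor(A,d,p[3],.011))-oA).ravel(),(proj('side',cor(B,d,p[3],.011))-oB).ravel()])
r=least_squares(res,[0,0,.03,.008]); print(r.x,r.fun.round(1)); J=np.linalg.inv(r.jac.T@r.jac); print('sd',np.sqrt(np.diag(J)))
for d in ([0,0],):
    q=least_squares(lambda p:res([0,0,p[0],p[1]]),[.03,.008]);print('z only',q.x,q.fun.round(1))
im=cv2.imread('pics/top4.png')
for d,h,col in ((r.x[:3],r.x[3],(0,255,0)),(np.array([0,0,q.x[0]]),q.x[1],(255,255,0))):
    c=np.vstack([cor(B,d,h,.011),cor(B,d,h,-.011)[2:0:-1]*1]); 
    rr=R.from_euler('z',P[2]); pts=B+d+rr.apply([[-.011,-h,0],[.011,-h,0],[.011,h,0],[-.011,h,0]])
    u=(proj('top',pts)-[465,127])*6+3; print(u.round(0).tolist()); cv2.polylines(im,[u.astype(int)],True,col,1)
cv2.imwrite('pics/top4o.png',im)
E
python3 tipfit.py
```

```text
[-0.002  -0.0079  0.0401  0.0065] [-0.7  0.2  0.5 -0.4 -0.3  1.  -0.6  0.1  0.8 -0.1  0.2 -0.7]
sd [0.0034 0.0052 0.0046 0.001 ]
z only [0.0346 0.0076] [-1.5  0.6 -0.4 -0.  -1.5  0.8 -2.4 -0.2 -1.  -0.3 -2.2 -1.9]
[[490.0, 396.0], [493.0, 307.0], [440.0, 304.0], [437.0, 393.0]]
[[453.0, 391.0], [456.0, 303.0], [394.0, 300.0], [390.0, 388.0]]
```

View pics/top4o.png

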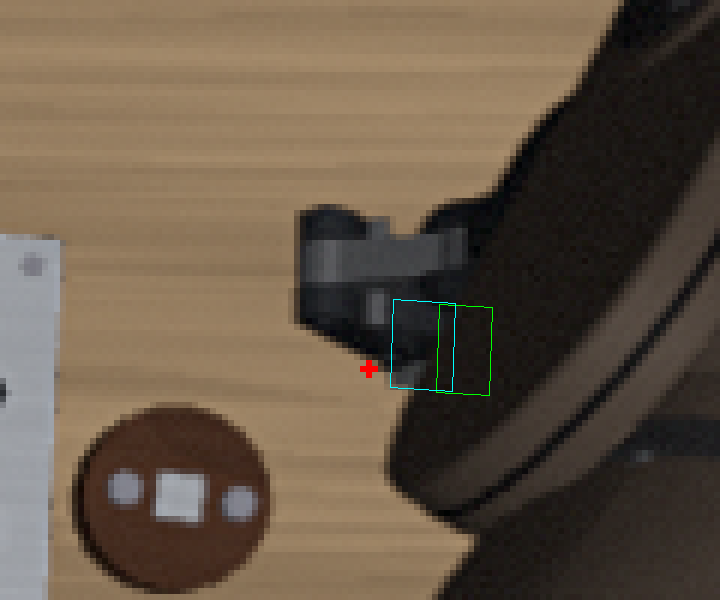

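The z-only offset fits both cameras: the cyan corner lands on the pad edge at (390,388) in the top view. So the visible fingertip is about 35 mm above the reported TCP, and the shut tip is about 22 × 15 mm. I'll go back behind the lever and descend in stages, checking force and picture.

```bash
python3 -c "
from go import *
to((66,15,130))"
```

```text
goal [ 0.6505 -0.0663  0.13  ] units [0.0034 9.3987 2.4348] turn u 0.02337599180181087 box now [  66.5557 -219.9741  190.8432]
t 5.2 F [0.1387 0.2421 0.3408] open -0.0001885814687544867
```

```bash
python3 -m creep '[0,1,0,0, 0,2.4,0,0, 0,3.9,0,0, 0,5.4,0,0, 0,6.9,0,0, 0,8.2,0,0, 0,9.1,0.2,0, 0,9.4,0.8,0, 0,9.4,1.6,0, 0,9.4,2.3,0, 0,9.4,2.9,0, 0,9.4,3.2,0, 0,9.4,3.2,0, 0,9.4,3.2,0, 0,9.4,3.2,0]'; python3 -c "
from go import *
im=imaging.read_camera('side').copy(); s=ctrl.get_state();to((66,15,72))
u=proj('side',s['eef_pos'])[0]; cv2.circle(im,tuple(int(round(v)) for v in u),1,(255,0,0),-1)
cv2.imwrite('pics/s5.png',cv2.resize(im[200:300,320:440,::-1],None,fx=6,fy=6,interpolation=0))"
```

```text
time: 6.45
eef_pos: [0.6516, -0.068, 0.1122]
tcp_rot: [0.019, 1.0, -0.0, 0.001]
contact_force: [-0.5, -0.7, 0.2]
opening: -0.002
goal [ 0.6505 -0.0663  0.072 ] units [0.0549 0.0754 1.6155] turn u 0.0005703780709438889 box now [ 67.2601  13.1401 112.3934]
t 6.5 F [ 0.2862 -1.018   0.4781] open 0.000722452254721794
```

View pics/s5.png

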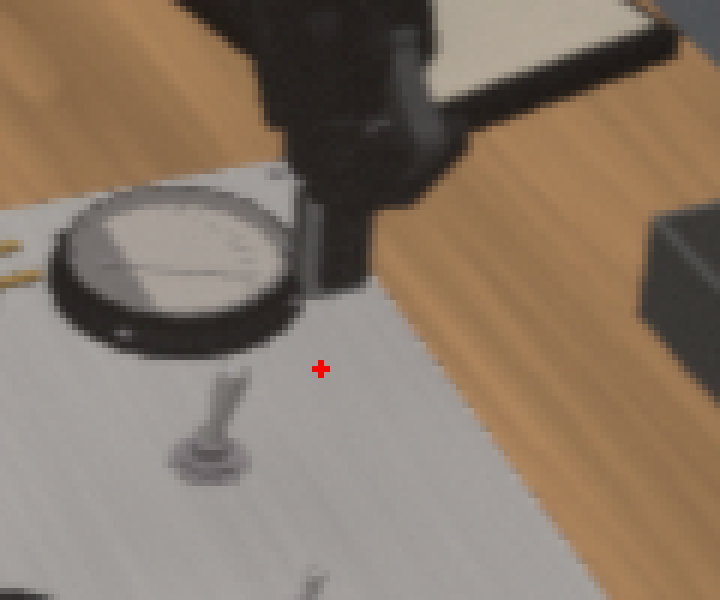

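The side view shows the tip bottom at crop (335,295) and the TCP cross at (321,368), so the offset is still about 35 mm. Lowering further in small steps and watching the force.

```bash
python3 -m creep '[0,0,0.4,0, 0,0,0.8,0, 0,0,1,0, 0,0,1,0,0,0,1.1,0,0,0,1.15,0,0,0,1.15,0]'; python3 -m creep '[0,0,0.08,0,0,0,0.14,0,0,0,0.2,0,0,0,0.2,0]'; python3 -c "
from go import *
im=imaging.read_camera('side').copy(); s=ctrl.get_state();to((66,15,71))
u=proj('side',s['eef_pos'])[0]; cv2.circle(im,tuple(int(round(v)) for v in u),1,(255,0,0),-1)
cv2.imwrite('pics/s6.png',cv2.resize(im[200:300,320:440,::-1],None,fx=6,fy=6,interpolation=0))"
```

```text
time: 7.08
eef_pos: [0.6506, -0.068, 0.0817]
tcp_rot: [0.019, 1.0, 0.0, -0.0]
contact_force: [0.1, 0.3, -0.7]
opening: -0.0
time: 7.42
eef_pos: [0.6505, -0.0679, 0.0765]
tcp_rot: [0.019, 1.0, 0.0, -0.0]
contact_force: [0.2, 0.3, -0.3]
opening: 0.0
goal [ 0.6505 -0.0663  0.071 ] units [0.0034 0.0667 0.2282] turn u -0.00018054125135336108 box now [66.0862 13.3327 76.7052]
t 7.4667 F [-0.5886  0.3238  0.1572] open -0.0020448759112313914
```

View pics/s6.png

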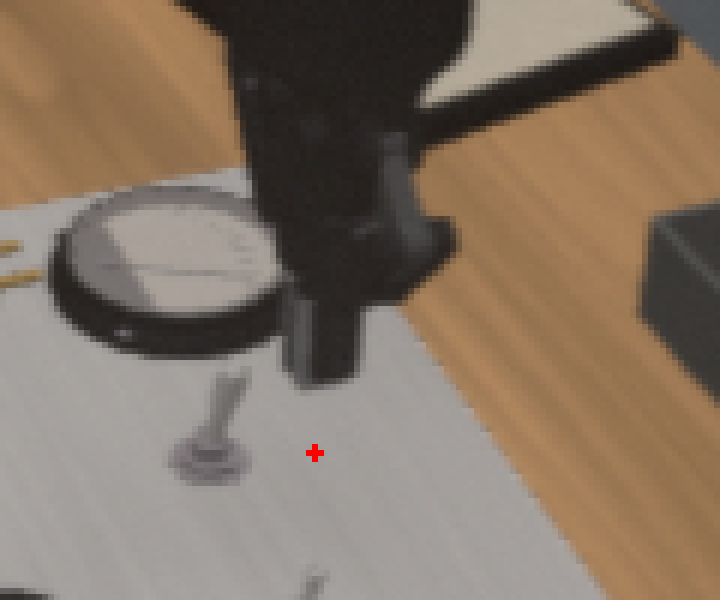

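The reported TCP is at 76.7 mm, below the 80 mm panel, and there is no contact, so the offset is real. The tip is actually at about 112 mm. I'll lower it another 7 mm, to about 105, and push the lever towards the robot.

```bash
python3 -m creep '[0,0.06,0.1,0,0,0.06,0.2,0,0,0.06,0.28,0,0,0.06,0.28,0,0.1,0.06,0.28,0,0.2,0.06,0.28,0,0.3,0.06,0.28,0,0.38,0.06,0.28,0,0.46,0.06,0.28,0,0.54,0.06,0.28,0,0.62,0.06,0.28,0,0.7,0.06,0.28,0]'; python3 -c "
from go import *
im=imaging.read_camera('side').copy(); s=ctrl.get_state();to((41,15,70))
cv2.imwrite('pics/s7.png',cv2.resize(im[200:300,320:440,::-1],None,fx=6,fy=6,interpolation=0))"
```

```text
time: 8.47
eef_pos: [0.6334, -0.0659, 0.0702]
tcp_rot: [0.019, 1.0, -0.0, 0.0]
contact_force: [0.7, -0.1, -0.2]
opening: -0.006
goal [ 0.6255 -0.0653  0.07  ] units [0.2952 0.0087 0.0025] turn u -0.0005989422762979757 box now [48.3799 14.7818 70.0632]
t 8.5167 F [-0.284   0.1942  0.6423] open 0.002194553392100243
```

View pics/s7.png

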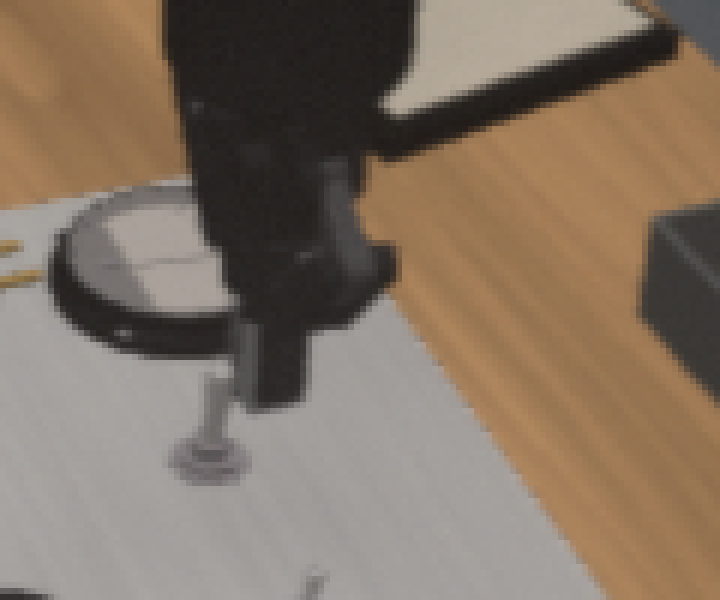

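The lever is already pushed about upright, with its tip at crop (215,378) against the finger. Pushing on to box x ≈ 40.

```bash
python3 -m creep '[0.08,0,0,0,0.16,0,0,0,0.24,0,0,0,0.32,0,0,0,0.36,0,0,0,0.36,0,0,0]'; python3 -c "
from go import *
im=imaging.read_camera('side').copy(); s=ctrl.get_state();to((66,15,70))
cv2.imwrite('pics/s8.png',cv2.resize(im[200:300,320:440,::-1],None,fx=6,fy=6,interpolation=0))"
```

```text
time: 9.02
eef_pos: [0.6255, -0.0656, 0.0701]
tcp_rot: [0.02, 1.0, -0.0, 0.002]
contact_force: [5.2, -0.4, -2.0]
opening: 0.002
goal [ 0.6505 -0.0663  0.07  ] units [-1.0019  0.0114  0.0091] turn u -0.003476808896934358 box now [40.9516 14.7217 70.1398]
t 9.0667 F [ 5.386  -0.1124 -3.1299] open 0.0020624649567239947
```

View pics/s8.png

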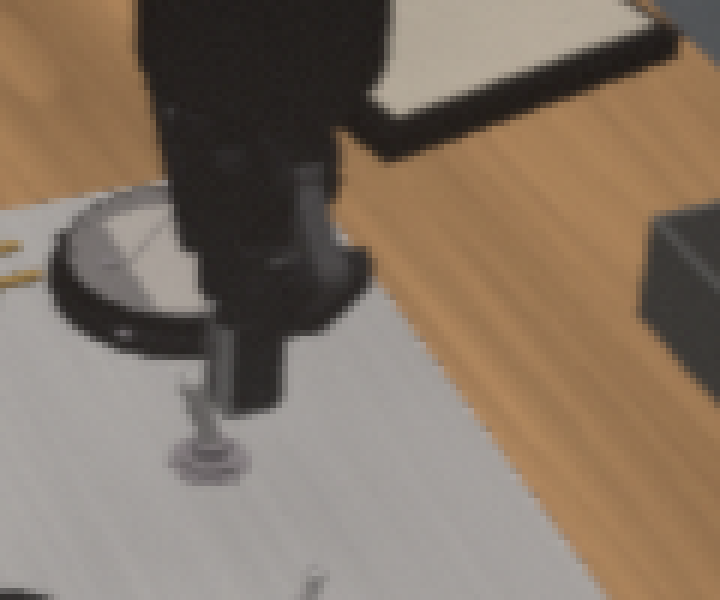

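The lever now leans to the front, with its tip at crop (187,383), and 5 N shows it is at its end stop. The needle has also moved. Backing off, rising and checking.

```bash
python3 -m creep '[-0.2,0,0,0,-0.5,0,0,0,-0.8,0,0,0,-0.9,0,-0.2,0,-0.9,0,-0.8,0,-0.9,0,-1.8,0,-0.9,0,-2.8,0,-0.9,0,-3.6,0,-0.9,0,-4,0,-0.9,0,-4,0,-0.9,0,-4,0]'; python3 -c "
from go import *
im=imaging.read_camera('side').copy(); to((-65,-70,170))
cv2.imwrite('pics/s9.png',cv2.resize(im[200:350,270:450,::-1],None,fx=4,fy=4,interpolation=2))"
```

```text
time: 9.98
eef_pos: [0.6468, -0.0663, 0.1699]
tcp_rot: [0.019, 1.0, -0.0, 0.0]
contact_force: [-0.0, 0.5, -0.6]
opening: -0.002
goal [ 0.5163 -0.1461  0.17  ] units [ 5.0581 -3.3983 -0.0512] turn u -7.007665091691706e-05 box now [ 61.4501  14.9566 168.4643]
t 10.0333 F [-0.3854  0.236  -0.5275] open 0.0017614668788310881
```

View pics/s9.png

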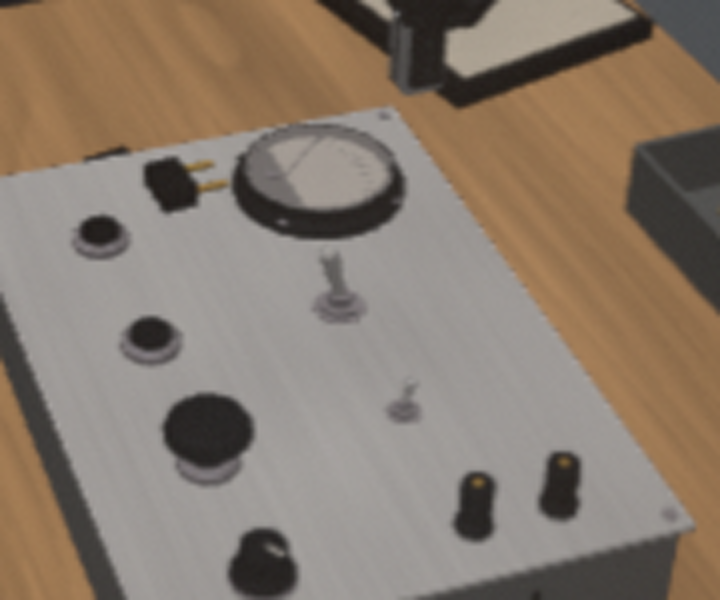

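The large lever leans to the front, the needle has swung to the other side and the small toggle is unchanged. Moving over the mushroom.

```bash
python3 -m creep '[0.7,-0.5,0,0,1.8,-1.2,0,0,3,-2,0,0,4.1,-2.8,0,0,4.8,-3.2,0,0,5.06,-3.4,0.3,0,5.06,-3.4,1,0,5.06,-3.4,1.8,0,5.06,-3.4,2.4,0,5.06,-3.4,2.8,0,5.06,-3.4,2.9,0,5.06,-3.4,2.9,0,5.06,-3.4,2.9,0]'; python3 -c "
from go import *
im=imaging.read_camera('side').copy(); to((-65,-70,74)); print(proj('side',W(P,(-65,-70,108))))
cv2.imwrite('pics/s10.png',cv2.resize(im[230:350,250:400,::-1],None,fx=5,fy=5,interpolation=0))"
```

```text
time: 11.12
eef_pos: [0.5175, -0.1463, 0.0975]
tcp_rot: [0.019, 1.0, -0.0, 0.0]
contact_force: [-0.3, -0.1, 0.1]
opening: -0.002
goal [ 0.5163 -0.1461  0.074 ] units [0.0614 0.0136 0.9646] turn u 0.0030093559723610498 box now [-63.4959 -70.3258  98.1176]
t 11.1667 F [0.4491 0.6147 0.9821] open -0.0007667272311121101
[[321.5924 304.4579]]
```

View pics/s10.png

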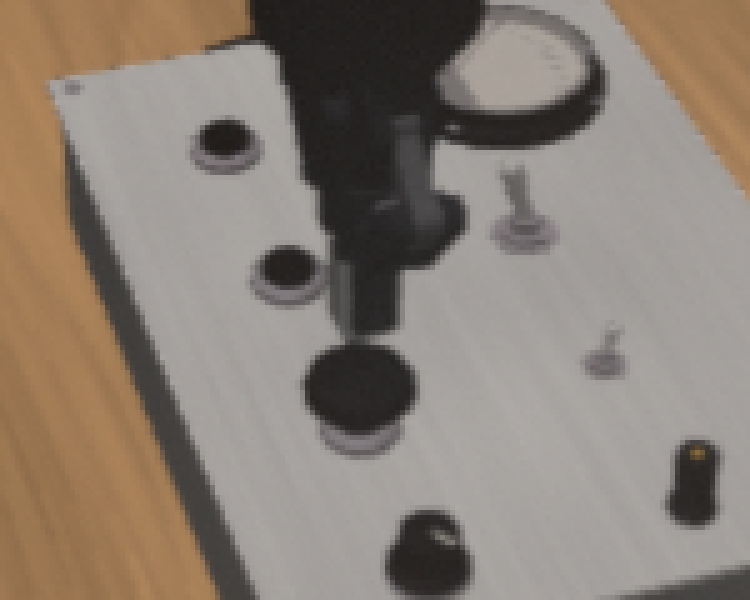

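The fingertip at crop (365,335) stands about 25 mm above the mushroom's centre at (360,383). Descending gently with force checks.

```bash
python3 -m creep '[0.06,0.01,0.2,0,0.06,0.01,0.4,0,0.06,0.01,0.6,0,0.06,0.01,0.66,0,0.06,0.01,0.66,0]'; python3 -m creep '[0,0,0.05,0,0,0,0.1,0,0,0,0.15,0,0,0,0.15,0]'
```

```text
time: 11.58
eef_pos: [0.515, -0.1458, 0.0801]
tcp_rot: [0.019, 1.0, 0.0, -0.001]
contact_force: [-0.8, 0.8, -0.2]
opening: -0.0
time: 11.92
eef_pos: [0.5157, -0.1462, 0.0774]
tcp_rot: [0.019, 1.0, -0.0, 0.0]
contact_force: [0.1, -0.5, 1.3]
opening: -0.0
```

```bash
python3 -m creep '[0,0,0.04,0,0,0,0.08,0,0,0,0.08,0]'; python3 -m creep '[0,0,0.04,0,0,0,0.08,0,0,0,0.08,0]'
```

```text
time: 12.17
eef_pos: [0.5158, -0.1462, 0.0754]
tcp_rot: [0.019, 1.0, -0.0, 0.0]
contact_force: [-1.2, -0.1, 2.2]
opening: 0.003
time: 12.42
eef_pos: [0.5158, -0.1462, 0.0733]
tcp_rot: [0.019, 1.0, -0.0, 0.0]
contact_force: [-1.3, -0.3, 3.8]
opening: -0.0
```

```bash
python3 -m creep '[0,0,0.04,0,0,0,0.08,0,0,0,0.08,0]'; python3 -m creep '[0,0,0.04,0,0,0,0.08,0,0,0,0.08,0]'
```

```text
time: 12.67
eef_pos: [0.5158, -0.1462, 0.0714]
tcp_rot: [0.019, 1.0, -0.0, 0.0]
contact_force: [-0.7, 0.9, 4.8]
opening: 0.005
time: 12.92
eef_pos: [0.5159, -0.1462, 0.0712]
tcp_rot: [0.019, 1.0, -0.0, -0.0]
contact_force: [-5.5, 1.9, 13.5]
opening: 0.001
```

At 71.2 mm it stops moving and the force rises to 13.5 N, so the button is at its stop. I'll ease off slightly and hold.

```bash
python3 -m creep '[0,0,-0.02,0,0,0,-0.02,0,0,0,-0.02,0,0,0,-0.02,0,0,0,-0.02,0,0,0,-0.02,0,0,0,-0.02,0,0,0,-0.02,0,0,0,-0.02,0,0,0,-0.02,0,0,0,-0.02,0,0,0,-0.02,0]'; python3 -c "
from go import *
im=imaging.read_camera('side').copy()
cv2.imwrite('pics/s11.png',cv2.resize(im[230:350,250:400,::-1],None,fx=5,fy=5,interpolation=0))"
```

```text
time: 13.92
eef_pos: [0.5159, -0.1462, 0.0713]
tcp_rot: [0.019, 1.0, -0.0, 0.0]
contact_force: [-4.1, 1.9, 11.2]
opening: -0.0
```

View pics/s11.png

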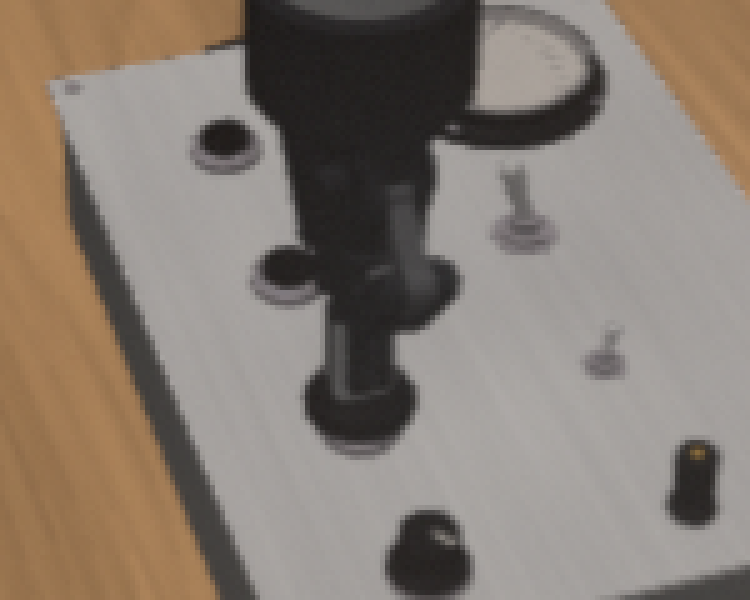

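The fingertip is on the head, which has sunk against its collar at (360,440). The toggles are unchanged. Completing the hold, then releasing straight up.

```bash
python3 -m creep '[0,0,0,0,0,0,0,0,0,0,0,0,0,0,0,0,0,0,0,0,0,0,0,0,0,0,0,0,0,0,0,0,0,0,0,0,0,0,0,0,0,0,0,0,0,0,0,0,0,0,0,0,0,0,0,0,0,0,0,0,0,0,0,0,0,0,0,0,0,0,0,0]'; python3 -m creep '[0,0,-0.1,0,0,0,-0.2,0,0,0,-0.35,0,0,0,-0.6,0,0,0,-1.2,0,0,0,-2.2,0,0,0,-3.4,0,0,0,-4.6,0,0,0,-5.2,0,0,0,-5.2,0,0,0,-5.2,0]'; python3 -c "
from go import *
to((-65,-70,200))
im=imaging.read_camera('side').copy()
cv2.imwrite('pics/s12.png',cv2.resize(im[200:350,250:450,::-1],None,fx=4,fy=4,interpolation=2))"
```

```text
time: 15.47
eef_pos: [0.5159, -0.1462, 0.0712]
tcp_rot: [0.019, 1.0, -0.0, -0.0]
contact_force: [-4.9, 1.4, 10.9]
opening: 0.0
time: 16.38
eef_pos: [0.5156, -0.146, 0.1997]
tcp_rot: [0.019, 1.0, -0.0, 0.0]
contact_force: [0.1, -0.7, -0.4]
opening: -0.003
goal [ 0.5163 -0.1461  0.2   ] units [-0.0299 -0.0023 -0.0115] turn u 8.489583686071001e-05 box now [-65.7484 -69.9429 199.7128]
t 16.3833 F [ 0.0932 -0.6745 -0.4383] open -0.002548012643050609
```

View pics/s12.png

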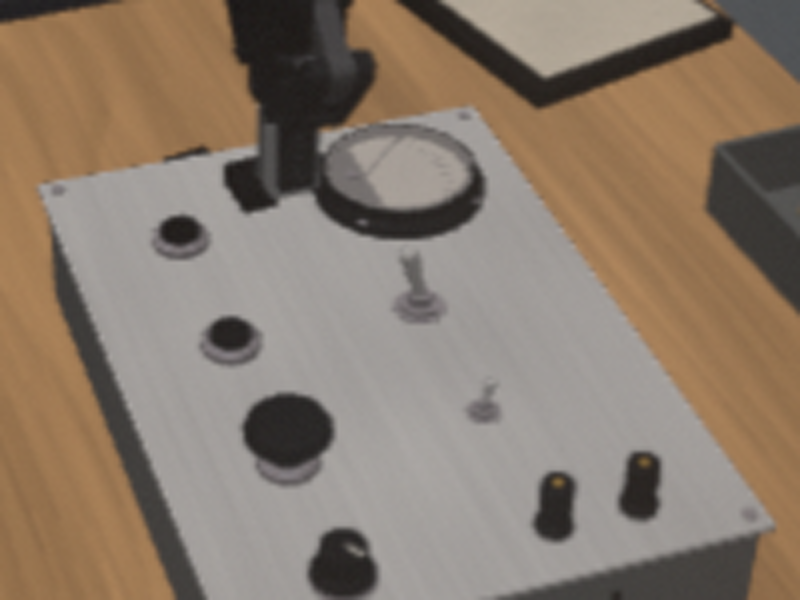

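The mushroom is up again, the large lever leans to the front, the small toggle leans to the rear and the needle has dropped. The tip is clear of the box. Handing in.

```bash
python3 -c "
from plant import ctrl
print(ctrl.sign_off())"
```

```text
the job is handed in; nothing more can be done
None
```

I flipped the large bias toggle off, towards the robot, with the shut fingertip. Only after that I pressed the mushroom button to its stop and held it there for about 2.6 s. I then let it come up, raised the arm well clear and handed the job in at about 16.4 s.

- **Last checks:** the side picture shows the bias lever leaning to the front and the needle fallen. The mushroom is up again, and the small toggle, flat buttons and knob look unchanged. The wrist force was back to noise level. I did not take a final picture of the relay, puck or screwdriver, but the arm only passed well above that area. The plug is partly behind the finger in the last side picture.
- **Forces:** the push on the lever reached about 5 N at its end stop. The button read 13.5 N for a moment as it bottomed, then about 11 N while held.
- **Disagreement:** the pictures put the fingertip about 35 mm above the reported TCP. The TCP then read below panel height with no contact, which agrees with the pictures. I worked from the pictures and the contact forces, and did not find the cause.

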